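# Nest boat trays on a sledge and send it home through a dust flap

## Robot

A 7-joint arm with a two-finger parallel gripper is mounted at the origin on a cart in front of the work surface, level with it; the furniture and walls round the work are solid. World frame = base frame: x ahead of the robot, y to its left, z up, the work surface at z = 0. Lengths are in m, angles in rad, forces in N, time in s.
With the tool pointing down it reaches from about 0.425 to 0.925 m from the base axis. Payload 6.8 kg.
Tool frame: the origin (TCP) lies on the front face of the gripper's body, between the roots of the fingers; the fingertips stand 73 mm ahead of it and the grasp point (between the pads) lies 54 mm ahead of it (env.nose_length is the distance from the TCP to the fingertips, in m); z points along the fingers, y is the line along which they close (so a half turn about z gives the same grasp; the last joint's range is limited). The gripper opens to 85 mm and grips with 20 to 120 N. Pads are 22 mm wide; open, the fingers measure 114 mm over their backs; the gripper's body (76 mm by 85 mm) begins 54 mm behind the grasp point. The pads swing forward as they close: fully open they stand 13 mm farther back than shut.
Start: joints at [1.238, 0.477, 0.022, 1.555, -0.011, 1.109, -0.083], TCP at [0.15, -0.658, 0.304] pointing down, gripper open.
Joint ranges: [-2.96, 2.96], [-0.34, 2.1], [-1.41, 1.46], [0.24, 2.44], [-1.37, 4.51], [0.17, 1.92], [-2.96, 2.96]. Speed limits (rad/s): [2.39, 2.39, 3.14, 3.14, 3.14, 3.14, 3.14].

## Interface

Orientations are given as a unit quaternion [w, x, y, z].
In Python, from cell import env, kin, camera, calibration, job gives the robot as it stands. The module is installed in compiled form; this text tells all that it offers. Calls block until the motion is done:
- env.reach(position, orientation): joint-space move of the TCP to a pose.
- env.movel(position, velocity=0.15, rot=None, stop_force=None): straight line of the TCP; rot=None keeps the orientation; velocity is the mean speed in m/s. With stop_force (N) it stops when the force on the tool has changed by that much, and returns True; else False.
- env.goto_joints(angles): joint-space move.
- env.grip(opening, f_grip=None): finger opening in m; f_grip is the grip in N (None keeps the last); returns when the fingers have stopped.
- env.dwell(seconds).
- kin.inverse_kinematics(position, orientation): joint angles nearest the present ones, or None.
- env.get_state(): the state.
- camera(name): name is "scene" or "top" or "wrist"; returns (picture, depth): 420x560x3 uint8, blue, green, red; 420x560 float32, m along the optical axis (not along the pixel's ray), 0 where there is no reading.
- calibration(name): a dict with "fx", "fy", "cx", "cy" (pixels), "rvec" (rotation vector, rad) and "tvec" (3), from world to camera coordinates, as OpenCV has them. Camera axes: x right, y down, z forward; pixel columns grow to the right and rows downward; lengths in m; the calibration is good to about 2 mm. A picture is of the moment at which its call begins: read the wrist's pose just before it. calibration takes no time and is no camera call; for the wrist camera it gives the pose at the moment of the call.
A pose or a line that the arm cannot do raises env.PlanningError and nothing moves.
- job.job_done(): hands the job in; it is judged then, once.
The state is a dict: "time": time; "qpos": joint angles; "joint_velocities": joint speeds; "joint_torque": joint torques, N m; "tcp_pos": TCP position; "orientation": TCP orientation; "force": force on the tool from outside, world axes, zero at the start; "torque": the same for the moment, N m; "opening": finger opening in m; "gripper_force": force on a finger pad.
Only numpy, scipy, OpenCV 4.12 (cv2) and the standard library are available. Lean on these libraries where they do the work, as an engineer would, in place of code of your own. Each camera call takes 0.05 s, during which the arm holds its last target. There are 200 camera calls.

## Task

Draw the sledge by its black handle right out of the white dust chamber, so that the sprung flap hangs shut behind it, take the flat cover off its seat, nest every boat-shaped steel tray that is on the table in one stack on the seat, each turned so that its cut corners lie over those below and it drops fully home, and nest the cover on top. Then push the loaded sledge straight back in, its load holding the flap open, until you feel it fully home against the hidden end stop with the indicator pin pushed in, and leave the flap hanging shut with the handle outside; leave the vials and the trough alone.

Things in the scene. Friction and masses are not known exactly. Their poses are not given: they have to be found in the camera images.
- chamber: white dust chamber fixed to the table: long low box 238 x 98 x 97 mm, open at one end, where a grey flap hangs. Origin on the table, middle of the mouth, in the plane of the shut flap; +x runs level into the chamber. Passage 86 mm wide (y +-43), 85 mm high; its floor is the table; walls, back and clear roof are solid. Place and heading vary
- flap_panel (a joint): grey sprung flap, 82 mm wide, hinged along the top of the mouth 85 mm up, lower edge 12 mm above the table. 0 = hanging shut; swings both ways to 1.5 rad: positive = lower edge outward, negative = into the chamber. Closes by its weight and a weak spring; resists what passes with 0.3 to 2 N. Do not reverse with a load halfway through: the flap digs in
- home_pin (a joint): brass pin of the hidden end stop inside the chamber: 0 = stands out 10 mm, 0.010 m = pushed flush by the sledge's nose; it stays where it is pushed (about 2 N). The stop's depth is not told and varies by 25 mm (fully home, the sledge origin is at chamber x = 120 to 145 mm): push until it is felt. The stop's face is solid; about 10 N shows it is reached
- sledge: loose aluminium sledge, 0.32 kg, in the chamber at the start, 3 mm play each side. Origin on its underside below the middle of the seat; +x to its nose, into the chamber. Deck 6 mm thick, 80 wide, x = -50 to +62 mm. Slippery soles: sliding takes 1 to 4 N. The lowest piece (tray or cover), fully nested, has its origin 10 mm above the sledge's, each further one 10 mm more
- handle (a point): grip point on the sledge's handle: black square post 18 x 18 mm (sides along the sledge's x and y), top 72 mm above the table; the point is on the post's axis, 60 mm up, 205 mm behind the sledge's origin. A tail 24 mm wide, 6 mm thick joins it to the deck and passes below the shut flap. Always outside the chamber. The flap falls shut once the drawn-out sledge's origin is past chamber x = -75 mm
- seat_nose (a point): narrow end of the seat, 45 mm ahead of the sledge's origin, 16 mm up. The seat is an upright rim on the deck with the trays' boat outline (90 x 56 mm outside, cut corners toward +x), wall 3 mm, top edge 16 mm above the underside
- tray_1: loose steel boat-shaped tray, about 70 g, one of 2 to 4 alike (absent: None), upright on the table, any heading. 90 mm long, 56 wide, 16 high; square rear (-x), front (+x) corners cut at 45 degrees, 16 mm wide there. Side walls parallel for x = -45 to +25 mm: grasp across the 56 mm near x = -5. Origin: middle of the underside. Nest in any order
- tray_1_nose (a point): upper edge of that tray's narrow front end, 45 mm ahead of its origin, 16 mm up. The tray's lower 6 mm is a smaller foot that drops into the rim of the seat or tray below with 2 mm play (4 mm at its bottom edge), only with cut corners over cut corners; the rim above it is 10 mm high, walls 3 mm: grip the rim only, as fingertips below it can catch
- tray_2: loose steel boat-shaped tray, about 70 g, one of 2 to 4 alike (absent: None), upright on the table, any heading. 90 mm long, 56 wide, 16 high; square rear (-x), front (+x) corners cut at 45 degrees, 16 mm wide there. Side walls parallel for x = -45 to +25 mm: grasp across the 56 mm near x = -5. Origin: middle of the underside. Nest in any order
- tray_2_nose (a point): upper edge of that tray's narrow front end, 45 mm ahead of its origin, 16 mm up. The tray's lower 6 mm is a smaller foot that drops into the rim of the seat or tray below with 2 mm play (4 mm at its bottom edge), only with cut corners over cut corners; the rim above it is 10 mm high, walls 3 mm: grip the rim only, as fingertips below it can catch
- tray_3: loose steel boat-shaped tray, about 70 g, one of 2 to 4 alike (absent: None), upright on the table, any heading. 90 mm long, 56 wide, 16 high; square rear (-x), front (+x) corners cut at 45 degrees, 16 mm wide there. Side walls parallel for x = -45 to +25 mm: grasp across the 56 mm near x = -5. Origin: middle of the underside. Nest in any order
- tray_3_nose (a point): upper edge of that tray's narrow front end, 45 mm ahead of its origin, 16 mm up. The tray's lower 6 mm is a smaller foot that drops into the rim of the seat or tray below with 2 mm play (4 mm at its bottom edge), only with cut corners over cut corners; the rim above it is 10 mm high, walls 3 mm: grip the rim only, as fingertips below it can catch
- tray_4: loose steel boat-shaped tray, about 70 g, one of 2 to 4 alike (absent: None), upright on the table, any heading. 90 mm long, 56 wide, 16 high; square rear (-x), front (+x) corners cut at 45 degrees, 16 mm wide there. Side walls parallel for x = -45 to +25 mm: grasp across the 56 mm near x = -5. Origin: middle of the underside. Nest in any order
- tray_4_nose (a point): upper edge of that tray's narrow front end, 45 mm ahead of its origin, 16 mm up. The tray's lower 6 mm is a smaller foot that drops into the rim of the seat or tray below with 2 mm play (4 mm at its bottom edge), only with cut corners over cut corners; the rim above it is 10 mm high, walls 3 mm: grip the rim only, as fingertips below it can catch
- cover: loose grey cover, 80 g, nested on the sledge's empty seat at the start. Outline, foot, height (16 mm) and grasp as the trays', but a closed flat top: nothing nests on it. Origin: middle of its underside; +x to its narrow end. To set it aside, the table is bare between the listed things for x = 0.43 to 0.59, y = -0.40 to +0.36 m
- cover_nose (a point): upper edge of the cover's narrow end, 45 mm ahead of its origin, 16 mm up
- amber_vial: small capped amber vial 25 mm across, 54 mm high, standing on the table; not part of the job; origin at the middle of its underside
- trough: white reagent trough 46 x 92 x 24 mm; not part of the job; origin at the middle of its underside
- white_vial: white-capped vial 28 mm across, 54 mm high; not part of the job; origin at the middle of its underside
Mind the look-alikes: they are no part of the job. What is shaped like the tray_4 but turquoise or yellow is not meant.

How it is judged:
On the way, in this order (a step that is already met when the one before it is completed fails the run):
1. the sledge is drawn right out of the chamber and the flap hangs shut (x of sledge in the frame of chamber below -0.068 m and value of joint flap_panel between -0.12 and 0.12 rad), for 0.2 s.
2. all trays are nested on the sledge with the cover on top (horizontal distance between each of tray_1, tray_2, tray_3, tray_4, cover and sledge below 0.012 m and horizontal distance between each of tray_1_nose, tray_2_nose, tray_3_nose, tray_4_nose, cover_nose and seat_nose below 0.013 m and angle between each of tray_1, tray_2, tray_3, tray_4, cover's own z axis and vertical below 0.08 rad and (z of tray_1 in the frame of sledge between 0.0075 and 0.0125 m or z of tray_1 in the frame of sledge between 0.0175 and 0.0225 m or z of tray_1 in the frame of sledge between 0.0275 and 0.0325 m or z of tray_1 in the frame of sledge between 0.0375 and 0.0425 m) and (z of tray_2 in the frame of sledge between 0.0075 and 0.0125 m or z of tray_2 in the frame of sledge between 0.0175 and 0.0225 m or z of tray_2 in the frame of sledge between 0.0275 and 0.0325 m or z of tray_2 in the frame of sledge between 0.0375 and 0.0425 m) and (z of tray_3 in the frame of sledge between 0.0075 and 0.0125 m or z of tray_3 in the frame of sledge between 0.0175 and 0.0225 m or z of tray_3 in the frame of sledge between 0.0275 and 0.0325 m or z of tray_3 in the frame of sledge between 0.0375 and 0.0425 m) and (z of tray_4 in the frame of sledge between 0.0075 and 0.0125 m or z of tray_4 in the frame of sledge between 0.0175 and 0.0225 m or z of tray_4 in the frame of sledge between 0.0275 and 0.0325 m or z of tray_4 in the frame of sledge between 0.0375 and 0.0425 m) and (z of cover in the frame of sledge between 0.0075 and 0.0125 m or z of cover in the frame of sledge between 0.0175 and 0.0225 m or z of cover in the frame of sledge between 0.0275 and 0.0325 m or z of cover in the frame of sledge between 0.0375 and 0.0425 m or z of cover in the frame of sledge between 0.0475 and 0.0525 m) and z of cover in the frame of tray_1 above 0.007 m and z of cover in the frame of tray_2 above 0.007 m and z of cover in the frame of tray_3 above 0.007 m and z of cover in the frame of tray_4 above 0.007 m), for 0.3 s.
3. the loaded sledge has been pushed home: the indicator pin is pushed in (all of step 2 and value of joint home_pin above 0.008 m), for 0.1 s.
At the end, for the whole second after the job is handed in: pin in over 8 mm, sledge origin over 115 mm inside the mouth, cover and each tray present nested, cover on top (origin within 12 mm and narrow end within 13 mm of the seat's, height within 2.5 mm of a nested level, tilt under 0.08 rad), flap within 0.12 rad of shut, all at rest (all of step 3 and x of sledge in the frame of chamber above 0.115 m and linear speed of each of sledge, tray_1, tray_2, tray_3, tray_4, cover below 0.01 m/s and value of joint flap_panel between -0.12 and 0.12 rad); the robot touches nothing.
It fails at once if a bystander (the vials, the trough) is moved more than 3 cm (distance of any of amber_vial, trough, white_vial from where it was at the start of the episode above 0.03 m).
Of tray_1, tray_2, tray_3, tray_4 only 2 to 4 are there at a start; the rules pass over those that are not, and their reading is None.
At some moment in a run one of tray_1, tray_2, tray_3, tray_4 may be knocked a few centimetres aside while the robot is not near it.
Once in a run the grip may slacken for a moment while it holds something.
It also fails if it takes over 210 s, if anything falls off the work surface, if the arm or the gripper's body presses on something with over 40 N, if the wrist force passes 120 N, or if a joint passes its speed limit or range.

## Working session

There is one attempt and no reset: what is moved stays moved. The work goes in short steps, each a Python script; the robot and the scene stay as the last script left them, time stands still between calls to the robot, and variables do not carry over. Pictures are saved under pics/ and viewed, at most 14 in all, crops included, and the job is handed in when it is done.

```bash
mkdir -p pics; ls
python3 - <<'E'
from cell import env,kin,camera,calibration,job
import cv2,numpy as np
for n in("top","scene"):
    p,d=camera(n); cv2.imwrite(f"pics/{n}0.png",p); np.save(f"{n}d.npy",d)
    c=calibration(n); print(n,c)
s=env.get_state(); print(s["time"],s["tcp_pos"],s["orientation"],s["force"],s["opening"],env.nose_length)
E
```

```text
pics
top {'fx': 392.23943752631084, 'fy': 392.23943752631084, 'cx': 278.20567684561945, 'cy': 210.68964624689775, 'rvec': array([ 2.16957498, -2.14412923,  0.11440294]), 'tvec': array([0.00843136, 0.50957836, 1.22804679])}
scene {'fx': 508.09877796874565, 'fy': 508.09877796874565, 'cx': 275.30901027671445, 'cy': 207.88802311285457, 'rvec': array([ 1.21242403, -2.00567403,  1.14837895]), 'tvec': array([0.24468065, 0.30263455, 1.25171531])}
0.1 [ 0.1503224  -0.65762061  0.30301895] [-8.22774514e-04  9.93690328e-01  1.12155358e-01 -1.73109727e-04] [ 0.42380656  0.132102   -0.04584425] 0.08535554246474386 0.0726
```

View pics/top0.png

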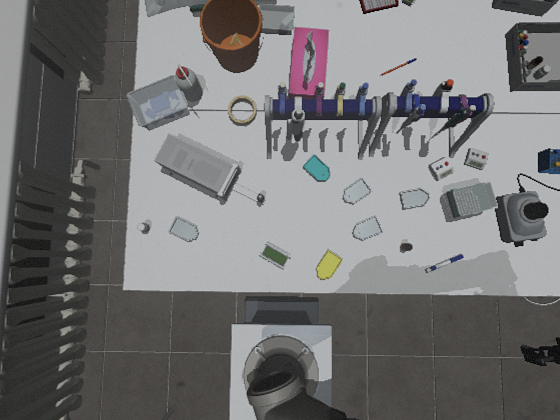

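View pics/scene0.png

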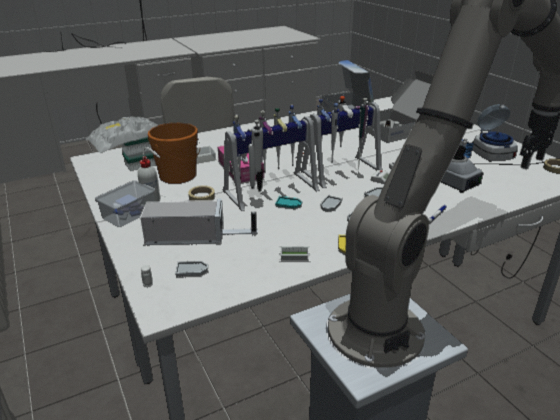

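```bash
cat > h.py <<'E'
import cv2,numpy as np
from scipy.spatial.transform import Rotation as R
from cell import env,kin,camera,calibration,job
def cast(c,uv,z):
    "pixels -> world points on plane height z"
    Rm=cv2.Rodrigues(np.array(c["rvec"]))[0]; t=np.array(c["tvec"]); o=-Rm.T@t
    uv=np.atleast_2d(np.asarray(uv,float))
    d=np.c_[(uv[:,0]-c["cx"])/c["fx"],(uv[:,1]-c["cy"])/c["fy"],np.ones(len(uv))]@Rm
    return o+d*((z-o[2])/d[:,2])[:,None]
def cloud(c,depth):
    Rm=cv2.Rodrigues(np.array(c["rvec"]))[0]; t=np.array(c["tvec"])
    v,u=np.indices(depth.shape)
    P=np.stack([(u-c["cx"])/c["fx"]*depth,(v-c["cy"])/c["fy"]*depth,depth],-1)
    W=(P-t)@Rm; W[depth<=0]=np.nan
    return W
def proj(c,P): return cv2.projectPoints(np.atleast_2d(np.asarray(P,float)),np.array(c["rvec"]),np.array(c["tvec"]),np.array([[c["fx"],0,c["cx"]],[0,c["fy"],c["cy"]],[0,0,1]]),None)[0][:,0]
E
python3 - <<'E'
from h import *
p=cv2.imread("pics/top0.png"); d=np.load("topd.npy"); c=calibration("top"); W=cloud(c,d)
hsv=cv2.cvtColor(p,cv2.COLOR_BGR2HSV)
for u,v in [(184,229),(357,191),(414,199),(367,229),(317,168),(328,265)]:
    print((u,v),p[v,u],hsv[v,u],W[v,u].round(4),cast(c,(u,v),.016).round(3))
for u,v in [(300,215),(230,270),(261,198),(197,165),(144,227),(406,246),(276,256)]: print((u,v),p[v,u],W[v,u].round(4))
# points above 5mm
Z=W[...,2]; m=((Z>0.006)&(Z<0.03)).astype(np.uint8)*255
print(np.nanstd(Z[205:225,280:310]))
v=cv2.resize(p[140:280,125:455],None,fx=2.4,fy=2.4,interpolation=cv2.INTER_CUBIC)
cv2.imwrite("pics/a.png",v)
E
```

```text
(184, 229) [162 159 152] [ 99  16 162] [0.4486 0.3203 0.0077] [[0.448 0.318 0.016]]
(357, 191) [175 171 162] [ 99  19 175] [ 0.5792 -0.2419  0.0113] [[ 0.578 -0.241  0.016]]
(414, 199) [168 165 158] [ 99  15 168] [ 0.5559 -0.4293  0.004 ] [[ 0.554 -0.425  0.016]]
(367, 229) [174 170 163] [101  16 174] [ 0.4559 -0.2747  0.0025] [[ 0.455 -0.272  0.016]]
(317, 168) [153 151  79] [ 91 123 153] [ 0.6559 -0.1119  0.005 ] [[ 0.653 -0.111  0.016]]
(328, 265) [ 90 179 177] [ 31 127 179] [ 0.3385 -0.1471  0.0085] [[ 0.339 -0.146  0.016]]
(300, 215) [181 181 178] [ 4.995e-01 -5.680e-02  1.000e-04]
(230, 270) [180 179 177] [ 0.3182  0.1685 -0.0036]
(261, 198) [74 72 72] [0.5439 0.0681 0.0703]
(197, 165) [134 131 131] [0.6409 0.2661 0.0952]
(144, 227) [148 148 143] [0.4506 0.4359 0.0508]
(406, 246) [49 49 49] [ 0.4008 -0.3839  0.053 ]
(276, 256) [64 94 73] [0.3651 0.02   0.0084]
0.0026772780676759113
```

View pics/a.png

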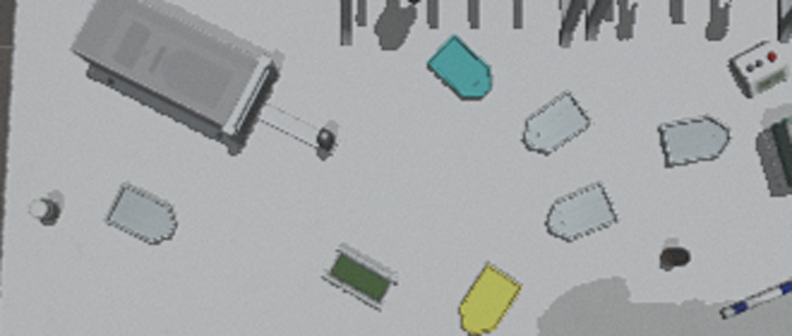

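```bash
cat >> h.py <<'E'
def down(th):
    "tool pointing down, closing line (tool y) along world heading th"
    return lambda th=th: None
def quat(th):
    y=np.array([np.cos(th),np.sin(th),0]); z=np.array([0,0,-1.]); x=np.cross(y,z)
    q=R.from_matrix(np.c_[x,y,z]).as_quat(); return q[[3,0,1,2]]
def wrist():
    c=calibration("wrist"); p,d=camera("wrist"); return c,p,d
E
sed -i '/^def down/,/return lambda/d' h.py
python3 - <<'E'
from h import *
p=cv2.imread("pics/top0.png"); d=np.load("topd.npy"); c=calibration("top"); W=cloud(c,d)
Z=W[...,2]
m=(Z>0.085)&(Z<0.11); m[:130]=0;m[230:]=0;m[:,:150]=0;m[:,255:]=0
m=cv2.morphologyEx(m.astype(np.uint8),cv2.MORPH_OPEN,np.ones((3,3)))
P=W[m>0]; r=cv2.minAreaRect((P[:,:2]*1000).astype(np.float32)); print(len(P),r,np.median(P[:,2])); print(cv2.boxPoints(r).round(0))
m=(Z>0.06)&(Z<0.08); m[:190]=0;m[210:]=0;m[:,:250]=0;m[:,275:]=0
v,u=np.nonzero(m); print("handle",len(u),u.mean(),v.mean(),cast(c,(u.mean(),v.mean()),.072))
# table pts far from the chamber: tail lines
for th in np.deg2rad([-30,-25,0,60,150]): print(kin.inverse_kinematics([0.5,0.0,0.4],quat(th)))
s=env.get_state()
cw=calibration("wrist"); Rm=cv2.Rodrigues(cw["rvec"])[0]; print("cam pos",-Rm.T@cw["tvec"],"axis",Rm[2],"xaxis",Rm[0],cw["fx"])
E
```

```text
2482 ((644.6447143554688, 272.43243408203125), (246.93276977539062, 111.6275863647461), 65.61869049072266) 0.0941051043770905
[[543. 183.]
 [645. 137.]
 [746. 362.]
 [645. 408.]]
handle 38 260.05263157894734 196.3421052631579 [[0.54882858 0.07103796 0.072     ]]
[ 0.52311501  0.16657834 -0.72212975  1.80088858  0.11708194  1.21743401
 -0.75638654]
[ 0.52992864  0.16781281 -0.73012577  1.80052958  0.1190007   1.21781274
 -0.67081495]
[ 0.56438927  0.17438694 -0.77083329  1.79873701  0.12909101  1.21985136
 -0.24340589]
[ 0.65062311  0.19371811 -0.87506289  1.79443151  0.15765599  1.22606581
  0.77838944]
[ 0.87730953  0.28144228 -1.1805588   1.78454673  0.27328571  1.25872441
  2.24321832]
cam pos [ 0.21908471 -0.64174058  0.37348227] axis [-0.27636781 -0.06182222 -0.95906144] xaxis [ 0.22294617 -0.97482974 -0.00140659] 366.79288322972496
```

Run:
```python
from h import *
import pickle
h=np.deg2rad(65.5); q=quat(h-np.pi/2); f=np.array([np.cos(h),np.sin(h),0])
H=np.array([.549,.071,0])
out=[]
for k,(s,z) in enumerate([(-.0,.36),(-.10,.30)]):
    env.reach(H+f*s+[0,0,z],q); c,p,d=wrist(); out.append((c,p,d))
    print(env.get_state()["time"],env.get_state()["tcp_pos"])
pickle.dump(out,open("w0.pkl","wb"))
cv2.imwrite("pics/b.png",np.hstack([cv2.resize(o[1],(400,300)) for o in out]))
```

```text
3.075 [0.54923104 0.07005946 0.35982858]
3.6667 [ 0.50793264 -0.01985119  0.30040025]
```

View pics/b.png

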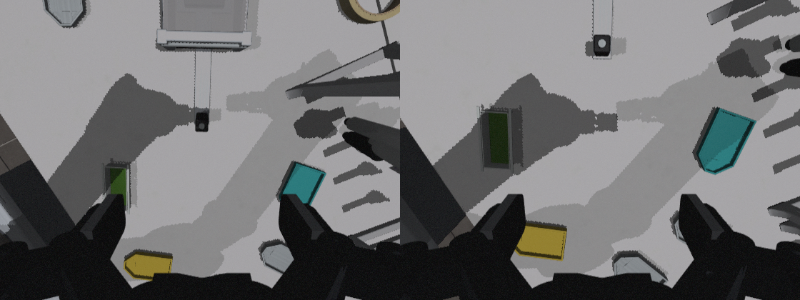

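Run:
```python
from h import *
import pickle
out=pickle.load(open("w0.pkl","rb"))
a=cv2.resize(out[0][1][0:200,200:380],None,fx=3,fy=3,interpolation=cv2.INTER_CUBIC)
cv2.imwrite("pics/c.png",a)
rays=[]
for (c,p,d),(u0,v0) in zip(out,[(283,169),(281,62)]):
    g=p.max(2); roi=np.zeros_like(g); roi[v0-22:v0+22,u0-22:u0+22]=1
    m=((g<60)&(roi>0)).astype(np.uint8); n,l,st,ce=cv2.connectedComponentsWithStats(m)
    i=1+st[1:,4].argmax(); W=cloud(c,d); print(st[i],ce[i])
    mm=(W[...,2]>.06)&(W[...,2]<.09)&(roi>0); v,u=np.nonzero(mm)
    print("depth top pts",mm.sum(),np.nanmedian(W[mm],0),"hi z",np.nanpercentile(W[mm][:,2],[5,50,95]), cast(c,(u.mean(),v.mean()),.072))
    print("table z",np.nanmedian(W[150:160,330:350,2]))
# tail edges in img 0
c,p,d=out[0]; g=cv2.cvtColor(p,cv2.COLOR_BGR2GRAY).astype(int)
for v in range(76,150,8):
    row=g[v,262:306]; print(v,[int(x) for x in row])
```

```text
[273 154  20  30 459] [282.77995643 168.69716776]
depth top pts 342 [0.54888707 0.07296492 0.07234673] hi z [0.06716854 0.07234673 0.07562422] [[0.54867857 0.07273685 0.072     ]]
table z 0.00033690449705965365
[271  49  24  30 550] [282.28909091  63.44909091]
depth top pts 620 [0.54786732 0.071035   0.07230913] hi z [0.07017254 0.07230913 0.07560532] [[0.54796394 0.07122334 0.072     ]]
table z 0.00039183917905852257
76 [162, 165, 165, 164, 164, 164, 164, 165, 165, 162, 115, 95, 163, 165, 164, 164, 165, 164, 163, 165, 162, 162, 163, 166, 163, 164, 164, 165, 166, 163, 163, 162, 160, 115, 146, 165, 163, 165, 165, 162, 164, 163, 165, 163]
84 [165, 163, 164, 164, 163, 165, 162, 163, 163, 162, 116, 104, 161, 163, 164, 162, 161, 165, 164, 165, 163, 164, 161, 163, 164, 162, 166, 164, 165, 166, 164, 164, 162, 115, 163, 163, 165, 164, 164, 164, 163, 164, 165, 165]
92 [165, 163, 165, 163, 163, 162, 164, 163, 162, 166, 165, 105, 163, 164, 164, 164, 164, 163, 163, 165, 165, 165, 163, 165, 163, 164, 164, 162, 163, 163, 165, 164, 158, 141, 165, 164, 164, 163, 163, 165, 164, 165, 164, 166]
100 [16
[... 863 characters left out ...]
66, 164, 165, 165, 164, 165]
132 [165, 164, 166, 165, 164, 164, 163, 164, 164, 162, 99, 162, 164, 163, 166, 163, 164, 163, 161, 164, 166, 165, 160, 160, 164, 163, 165, 162, 163, 161, 163, 138, 138, 148, 166, 162, 165, 162, 165, 164, 164, 163, 163, 165]
140 [166, 163, 166, 163, 163, 164, 163, 164, 162, 117, 100, 163, 164, 164, 166, 163, 165, 161, 163, 163, 163, 163, 164, 165, 164, 162, 163, 164, 164, 163, 164, 115, 138, 148, 165, 163, 164, 164, 162, 163, 164, 163, 165, 166]
148 [82, 120, 165, 164, 165, 163, 165, 165, 163, 118, 81, 163, 163, 165, 163, 163, 161, 164, 163, 166, 164, 163, 161, 163, 166, 163, 163, 162, 163, 162, 163, 106, 159, 165, 166, 165, 164, 165, 166, 164, 163, 162, 164, 166]
```

View pics/c.png

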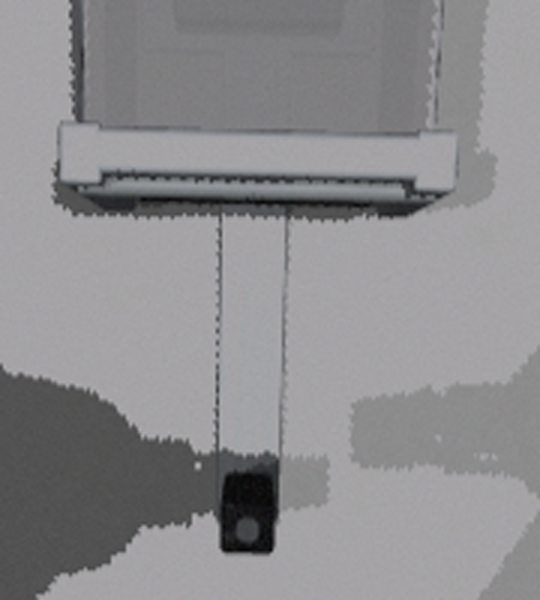

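Run:
```python
from h import *
import pickle
c,p,d=pickle.load(open("w0.pkl","rb"))[0]
a,b=cast(c,[(283.85,76),(282.3,148)],.006); print("tail",np.rad2deg(np.arctan2(*(a-b)[1::-1])),a,b)
for z in(.097,): 
    l,r=cast(c,[(220,40.7),(351.7,44)],z); e=r-l; print(l,r,np.linalg.norm(e),"beam heading+90",np.rad2deg(np.arctan2(e[1],e[0]))+90)
W=cloud(c,d)
m=(W[...,2]>.08)&(W[...,2]<.11); m[:,:210]=0;m[:,360:]=0; m[75:]=0
P=W[m]; print(len(P)); r=cv2.minAreaRect((P[:,:2]*1000).astype(np.float32)); print(r)
# top-camera: side edge lines of roof, row-wise along chamber
p=cv2.imread("pics/top0.png"); d=np.load("topd.npy"); c=calibration("top"); W=cloud(c,d); Z=W[...,2]
h=np.deg2rad(65.5); f=np.array([np.cos(h),np.sin(h)]); n=np.array([-f[1],f[0]])
m=(Z>0.085)&(Z<0.11); m[:130]=0;m[230:]=0;m[:,:150]=0;m[:,255:]=0
P=W[m][:,:2]-[.549,.072]; s=P@f; t=P@n
B=[(x,t[(s>x)&(s<x+.015)]) for x in np.arange(.1,.33,.015)]
B=[(x+.0075,np.percentile(v,3),np.percentile(v,97)) for x,v in B if len(v)>30]; B=np.array(B); print(B.round(4))
print(np.rad2deg(np.polyfit(B[:,0],B[:,1],1)),np.rad2deg(np.polyfit(B[:,0],B[:,2],1)), s.min(),s.max())
```

```text
tail 64.14661160685102 [0.59014106 0.15872024 0.006     ] [0.55618077 0.08863675 0.006     ]
[0.55058512 0.2010682  0.097     ] [0.64948685 0.15299829 0.097     ] 0.10996484411680267 beam heading+90 64.07852846486833
8106
((602.8059692382812, 183.7083740234375), (49.945926666259766, 111.95464324951172), 65.48423767089844)
[[ 0.1075 -0.0566  0.0489]
 [ 0.1225 -0.0515  0.0435]
 [ 0.1375 -0.0498  0.0418]
 [ 0.1525 -0.0501  0.0413]
 [ 0.1675 -0.0513  0.0393]
 [ 0.1825 -0.0512  0.0413]
 [ 0.1975 -0.0523  0.0403]
 [ 0.2125 -0.0521  0.0395]
 [ 0.2275 -0.0524  0.0393]
 [ 0.2425 -0.0528  0.0394]
 [ 0.2575 -0.0536  0.0385]
 [ 0.2725 -0.054   0.0383]
 [ 0.2875 -0.0549  0.0384]
 [ 0.3025 -0.0549  0.0376]
 [ 0.3175 -0.0556  0.037 ]
 [ 0.3325 -0.0551  0.037 ]]
[-0.91080462 -2.8370638 ] [-2.01127124  2.73907644] 0.09863883709661331 0.3455577709016972
```

Run:
```python
from h import *
import pickle
c,p,d=pickle.load(open("w0.pkl","rb"))[0]
hd=np.deg2rad(64.1); f=np.array([np.cos(hd),np.sin(hd),0]); q=quat(hd-np.pi/2)
H=np.array([.548,.0714,0])
M=cast(c,(283.3,61.7),.088)[0]; sm=(M-H)@f; print("mouth est",M,"s",sm)
env.reach(H+[0,0,.2],q); env.movel(H+[0,0,.114],velocity=.08,stop_force=8)
env.grip(0.0,60); s=env.get_state(); print(s["opening"],s["gripper_force"],s["force"],s["tcp_pos"],s["time"])
L=sm-.205+.095  # origin to -95 mm
print("pull",L)
p0=np.array(s["tcp_pos"])
r=env.movel(p0-f*L,velocity=.06,stop_force=25); s=env.get_state(); print(r,s["tcp_pos"],s["force"],s["opening"],s["time"])
env.dwell(.5)
p,d=camera("top"); cv2.imwrite("pics/top1.png",p); np.save("topd1.npy",d)
cv2.imwrite("pics/d.png",cv2.resize(p[130:290,125:445],None,fx=2.4,fy=2.4,interpolation=cv2.INTER_CUBIC))
```

```text
mouth est [0.5921658  0.16504528 0.088     ] s 0.10353104085995833
0.017055351519388712 59.23152565956116 [-0.25496225  0.41766922  2.93366043] [0.54822764 0.07136559 0.11423782] 6.1417
pull -0.006468959140041655
False [0.55123852 0.07774528 0.11427949] [1.0257545  1.12225124 0.6204731 ] 0.0169456193104209 6.4
```

View pics/d.png

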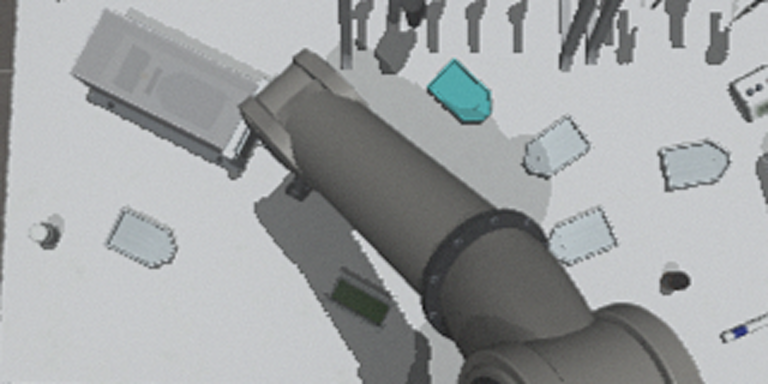

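Run:
```python
from h import *
hd=np.deg2rad(64.1); f=np.array([np.cos(hd),np.sin(hd),0]); q=quat(hd-np.pi/2)
s=env.get_state(); p0=np.array(s["tcp_pos"])
for k in range(4):
    r=env.movel(p0-f*.204*(k+1)/4,velocity=.07,stop_force=25); s=env.get_state(); print(r,s["tcp_pos"],s["force"].round(1),round(s["opening"],4),s["time"])
    if r: break
env.dwell(.6)
env.grip(.05); s=env.get_state(); print(s["force"])
env.movel(np.array(s["tcp_pos"])+[0,0,.19],velocity=.2)
env.reach([.50,-.02,.40],q)
c,p,d=wrist(); import pickle; pickle.dump((c,p,d),open("w1.pkl","wb")); cv2.imwrite("pics/e.png",p); print(env.get_state()["time"])
```

```text
False [0.52865328 0.03082053 0.11424607] [-0.8 -1.8  2.4] 0.0174 7.825
False [ 0.50625201 -0.0153719   0.11424634] [-1.2 -3.2  3.1] 0.017 8.7
False [ 0.4839614  -0.06101034  0.114226  ] [-0.7 -2.1  0.5] 0.0171 9.575
False [ 0.46182921 -0.10643569  0.11423237] [ 0.5 -2.1 -0.1] 0.0172 10.45
[-0.66471706 -0.04529898  0.81762583]
13.2167
```

View pics/e.png

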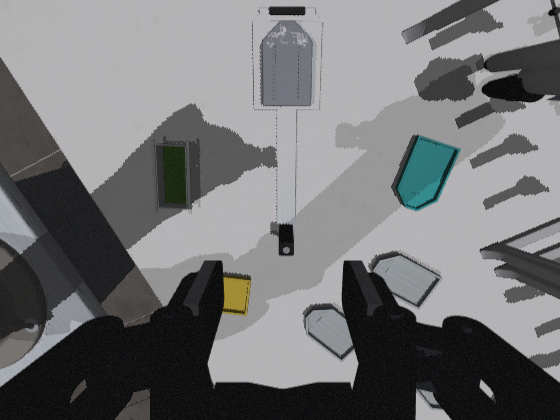

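```bash
cat >> h.py <<'E'
def boat(P):
    "fit 90x56 boat to upper-rim points (N,3): centre, heading, size"
    h=cv2.convexHull((P[:,:2]*1000).astype(np.float32))
    (cx,cy),(w,l),a=cv2.minAreaRect(h); a=np.deg2rad(a)
    if w>l: w,l=l,w
    else: a+=np.pi/2
    M=cv2.moments(h); g=np.array([M["m10"]/M["m00"]-cx,M["m01"]/M["m00"]-cy])
    u=np.array([np.cos(a),np.sin(a)])
    if g@u>0: a+=np.pi   # area centroid lies toward the square rear
    return np.array([cx,cy])/1000,(a+np.pi)%(2*np.pi)-np.pi,(l,w),abs(g@u)
def find(c,d,xy,zlo,zhi,rad=.06):
    W=cloud(c,cv2.medianBlur(d.astype(np.float32),3)); Z=W[...,2]
    m=(Z>zlo)&(Z<zhi)&(np.hypot(W[...,0]-xy[0],W[...,1]-xy[1])<rad)
    m=m.astype(np.uint8); n,l,st,ce=cv2.connectedComponentsWithStats(m,connectivity=8)
    m=np.isin(l,[i for i in range(1,n) if st[i,4]>25])
    return W[m],m
def look(xy,th,z=.25,fwd=.05,dx=0):
    "wrist view of xy with tool closing line along th"
    x=np.array([-np.sin(th),np.cos(th)])*-1*-1
    q=quat(th); Rm=R.from_quat(q[[1,2,3,0]]).as_matrix(); x=Rm[:2,0]; y=Rm[:2,1]
    t=np.array(xy)-fwd*x+dx*y
    env.reach([t[0],t[1],z],q); return wrist()
E
sed -i '/\*-1\*-1/d' h.py
python3 - <<'E'
from h import *
import pickle
hd=np.deg2rad(64.1)
o=[]
for z,dx in((.25,0),(.22,.02)):
    c,p,d=look((.551,.078),hd-np.pi/2,z,.05,dx); o.append((c,p,d))
    W=cloud(c,d); 
    P,m=find(c,d,(.551,.078),.021,.035); print(m.sum(),np.percentile(P[:,2],[5,50,95]),boat(P))
    P,m=find(c,d,(.551,.078),.010,.020,.08); print("seat rim?",m.sum(),np.median(P[:,2]) if len(P) else 0)
pickle.dump(o,open("w2.pkl","wb")); cv2.imwrite("pics/f.png",o[0][1]); print(env.get_state()["time"])
pt,dt=camera("top"); cv2.imwrite("pics/top2.png",pt); np.save("topd2.npy",dt)
E
```

```text
7598 [0.02579289 0.02640721 0.02697511] (array([0.55096454, 0.07891307]), np.float64(1.1172446799781346), (89.40753173828125, 56.1332893371582), np.float64(3.143908391268067))
seat rim? 556 0.011321977731390495
9330 [0.02580914 0.02640384 0.02697419] (array([0.55093146, 0.07896651]), np.float64(1.1108283259638068), (89.64090728759766, 56.0164680480957), np.float64(3.1860992120331666))
seat rim? 723 0.011255429138120311
14.275
```

View pics/f.png

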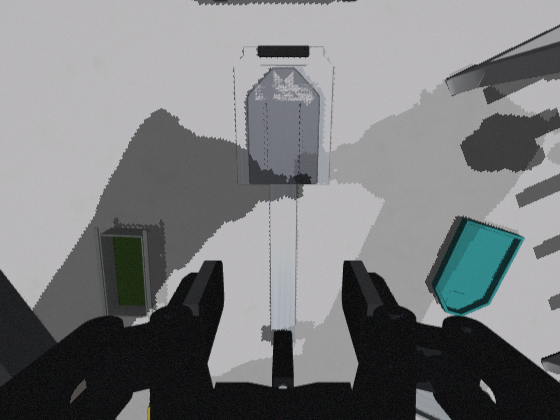

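Run:
```python
from h import *
hd=np.deg2rad(64.1); q=quat(hd-np.pi/2)
p,d=camera("scene"); cv2.imwrite("pics/g.png",cv2.resize(p[170:300,120:320],None,fx=3,fy=3,interpolation=cv2.INTER_CUBIC))
env.reach([.47,.16,.15],q)
for op in(.056,.074):
    env.grip(op); env.movel([.47,.16,.09],velocity=.1); r=env.movel([.47,.16,.06],velocity=.02,stop_force=3)
    s=env.get_state(); print(op,s["opening"],r,s["tcp_pos"],s["force"],s["time"]); env.movel([.47,.16,.11],velocity=.1)
```

```text
0.056 0.05627096727027106 True [0.46994783 0.1600302  0.06848981] [-1.13583413 -1.70899694  7.54806981] 17.1
0.074 0.0738480428794642 True [0.46998527 0.15998661 0.06373963] [-0.5769609  -0.21380392  5.42722428] 19.5167
```

View pics/g.png

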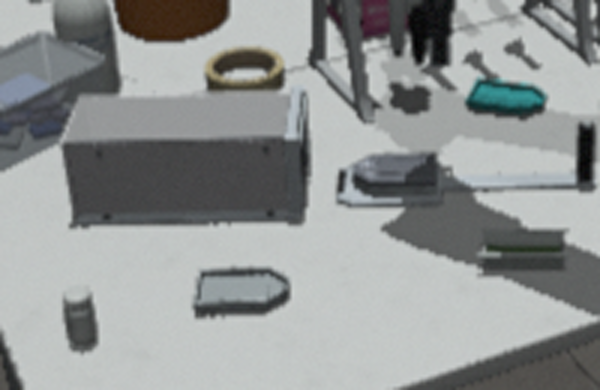

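```bash
cat >> h.py <<'E'
TL=.069; RIM=.0085
def tcp(xy,h,z):
    "TCP for a boat with origin xy, heading h, underside height z, gripped at x=-5 mm"
    return np.array([xy[0]-.005*np.cos(h),xy[1]-.005*np.sin(h),z+RIM+TL])
def pick(xy,h,z,off,f=50):
    t=tcp(xy,h,z); q=quat(h+off)
    env.grip(.074); env.reach(t+[0,0,.08],q); env.movel(t+[0,0,.02],.15)
    r=env.movel(t,.05,stop_force=8); s=env.get_state(); print("down",r,(s["tcp_pos"]-t).round(4))
    if r: return False
    env.grip(.03,f); s=env.get_state(); print("grip",round(s["opening"],4),round(s["gripper_force"],1))
    env.movel(t+[0,0,.09],.12); s=env.get_state(); print("lift",round(s["opening"],4),round(s["gripper_force"],1),s["time"])
    return .05<s["opening"]<.062
def place(xy,h,z,off,dz=.0015):
    t=tcp(xy,h,z); q=quat(h+off)
    env.reach(t+[0,0,.06],q); s=env.get_state(); print("over",round(s["opening"],4),round(s["gripper_force"],1))
    if not .05<s["opening"]<.062: return False
    env.movel(t+[0,0,.014],.15); r=env.movel(t-[0,0,dz],.03,stop_force=5); s=env.get_state()
    print("set",r,(s["tcp_pos"]-t).round(4),s["force"].round(1)); return True
def release():
    s=env.get_state(); env.grip(.068); t=np.array(s["tcp_pos"]); env.movel(t+[0,0,.10],.15); print("t",env.get_state()["time"])
E
python3 - <<'E'
from h import *
hd=1.115; off=-np.pi/2
print(pick((.5509,.0789),hd,.010,off))
if place((.46,.165),hd,0,off): release()
import pickle; o=[]
for z,dx in((.25,0),(.22,.02)):
    c,p,d=look((.551,.078),hd-np.pi/2,z,.05,dx); o.append((c,p,d))
    P,m=find(c,d,(.551,.078),.0125,.022,.08); print(m.sum(),np.percentile(P[:,2],[5,50,95]),boat(P))
pickle.dump(o,open("w3.pkl","wb"))
E
```

```text
down False [-0.0001 -0.     -0.0002]
grip 0.0543 53.0
lift 0.0543 52.7 23.25
True
over 0.0545 52.7
set True [ 0.0003 -0.0001  0.0007] [-0.8 -1.   8. ]
t 25.8833
1289 [0.01393197 0.01596025 0.01665691] (array([0.55118201, 0.07897301]), np.float64(1.1143855102318252), (88.75935363769531, 56.05988693237305), np.float64(3.1020360309448924))
1584 [0.01447291 0.01601122 0.01666701] (array([0.55117096, 0.07922458]), np.float64(1.118083575721509), (89.35585021972656, 56.09147262573242), np.float64(3.2785422063549645))
```

```bash
cat >> h.py <<'E'
SEAT=(.5512,.0791); SH=1.1165; TH0=np.deg2rad(-26)
def choose(xy,h,z0,lvl):
    best=None
    for off in(-np.pi/2,np.pi/2):
        js=[]
        for a,b,zz in((xy,h,z0),(SEAT,SH,lvl*.01)):
            for up in(0,.09):
                j=kin.inverse_kinematics(tcp(a,b,zz)+[0,0,up],quat(b+off)); js.append(j)
        if any(j is None for j in js): continue
        m=max(abs(j[6]) for j in js)
        if best is None or m<best[0]: best=(m,off)
    return best
def locate(xy,zlo=.011,zhi=.021,rad=.075):
    res=[]
    for z,dx in((.26,0),(.22,.02)):
        c,p,d=look(xy,TH0,z,.055,dx)
        P,m=find(c,d,xy,zlo,zhi,rad); b=boat(P); res.append(b); xy=b[0]
        print(m.sum(),"z",np.median(P[:,2]).round(4),b[0].round(4),"h",np.rad2deg(b[1]).round(1),"size",np.round(b[2],1),"asym",b[3].round(2))
    (l,w)=res[-1][2]; ok=abs(l-90)<3 and abs(w-56)<3 and np.hypot(*(res[0][0]-res[1][0]))<.003 and abs(np.sin((res[0][1]-res[1][1])/2))<.02 and res[1][3]>1.5
    return res[1][0],res[1][1],ok
def stack(xy,lvl,zlo=.011,zhi=.021):
    xy,h,ok=locate(xy,zlo,zhi)
    if not ok: print("bad fit"); return
    b=choose(xy,h,0,lvl); print("choice",b); off=b[1]
    if not pick(xy,h,0,off): print("PICK FAIL"); return
    if not place(SEAT,SH,lvl*.01,off): print("LOST"); return
    release()
    check(lvl)
def check(lvl):
    c,p,d=look(SEAT,SH-np.pi/2,.25); P,m=find(c,d,SEAT,lvl*.01+.0125,lvl*.01+.03,.08); b=boat(P)
    print("nested? z",np.percentile(P[:,2],[10,50,90]).round(4),"want",lvl*.01+.016,b[0].round(4),np.rad2deg(b[1]).round(1),np.round(b[2],1))
    return c,p,d
E
python3 - <<'E'
from h import *
stack((.448,.318),1)
E
```

```text
1214 z 0.0159 [0.4416 0.2924] h -114.4 size [89.5 55.8] asym 3.08
1780 z 0.016 [0.4415 0.2922] h -114.4 size [90.2 56.3] asym 3.28
choice (np.float64(1.303225045243983), -1.5707963267948966)
down False [-0.0001  0.     -0.0001]
grip 0.0541 53.0
lift 0.0542 52.6 33.35
over 0.0542 54.7
set True [ 0.0009 -0.0001  0.0056] [-0.3 -0.3  6.8]
t 36.8
nested? z [0.0228 0.0246 0.0314] want 0.026000000000000002 [0.5505 0.0763] 64.6 [89.6 56.7]
```

Run:
```python
from h import *
c,p,d=look(SEAT,SH-np.pi/2,.25)
cv2.imwrite("pics/i.png",cv2.resize(p[0:220,180:400],None,fx=2.5,fy=2.5))
for th in(TH0,TH0+np.pi,TH0+np.pi/2):
  for z,dx in((.26,0),(.22,.02)):
    c,p,d=look((.46,.165),th,z,.055,dx); P,m=find(c,d,(.46,.165),.011,.021,.075); b=boat(P); print(np.rad2deg(th).round(),m.sum(),b[0].round(4),np.rad2deg(b[1]).round(1),np.round(b[2],1))
print(env.get_state()["time"])
```

```text
Traceback (most recent call last):
  File "h.py", line 25, in boat
    (cx,cy),(w,l),a=cv2.minAreaRect(h); a=np.deg2rad(a)
                    ~~~~~~~~~~~~~~~^^^
cv2.error: OpenCV(4.12.0) /io/opencv/modules/imgproc/src/convhull.cpp:143: error: (-215:Assertion failed) total >= 0 && (depth == CV_32F || depth == CV_32S) in function 'convexHull'
```

View pics/i.png

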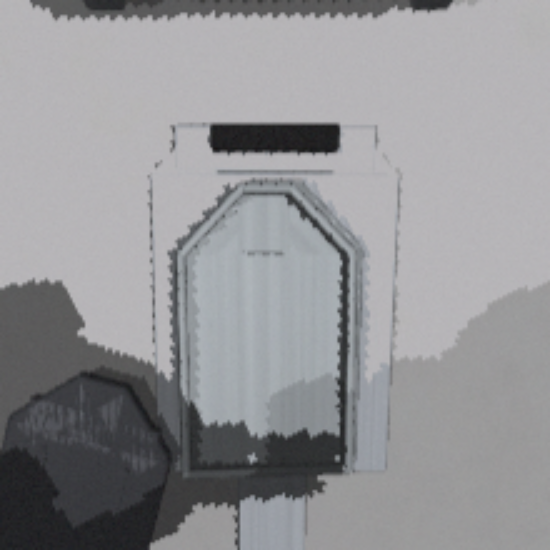

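Run:
```python
from h import *
print(env.get_state()["time"],env.get_state()["opening"],env.get_state()["tcp_pos"])
env.reach([.45,-.25,.4],quat(TH0))
p,d=camera("top"); cv2.imwrite("pics/j.png",cv2.resize(p[130:290,125:445],None,fx=2.4,fy=2.4,interpolation=cv2.INTER_CUBIC))
```

```text
38.1583 0.067877873034471 [0.43636342 0.11550604 0.26018491]
```

View pics/j.png

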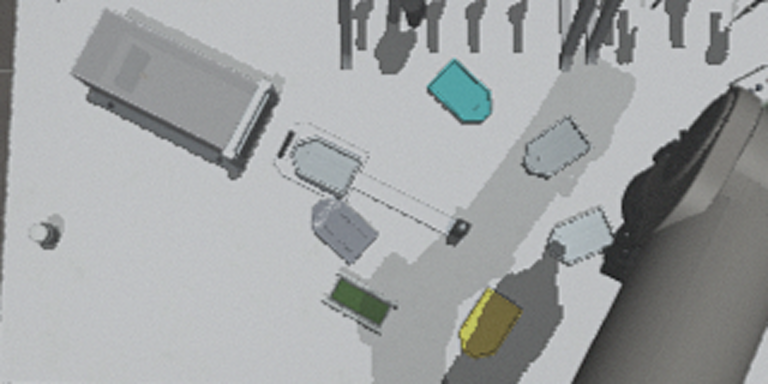

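```bash
cat >> h.py <<'E'
def go(p,q,zs=.27):
    "safe transit: up, across, above p"
    s=env.get_state(); t=np.array(s["tcp_pos"])
    if t[2]<zs-.005: env.movel([t[0],t[1],zs],.25)
    env.reach([p[0],p[1],zs],q)
    if p[2]<zs: env.movel(p,.2)
E
sed -i 's/env.grip(.074); env.reach(t+\[0,0,.08\],q)/env.grip(.074); go(t+[0,0,.05],q)/; s/    env.reach(t+\[0,0,.06\],q); s=env/    go(t+[0,0,.04],q); s=env/; s/    env.reach(\[t\[0\],t\[1\],z\],q); return wrist()/    go([t[0],t[1],z],q,max(z,.25)); return wrist()/' h.py
python3 - <<'E'
from h import *
import pickle
p,d=camera("top"); c=calibration("top"); cov=cast(c,(269,226),.016)[0,:2]; print("cover~",cov)
for th in(TH0,TH0+np.pi):
  for z,dx in((.26,0),(.22,.02)):
    c,p,d=look(cov,th,z,.055,dx); P,m=find(c,d,cov,.0125,.0195,.06); b=boat(P); cov=b[0]; print(np.rad2deg(th).round(),m.sum(),b[0].round(4),np.rad2deg(b[1]).round(1),np.round(b[2],1))
c,p,d=look(SEAT,SH-np.pi/2,.25); pickle.dump((c,p,d),open("w4.pkl","wb"))
P,m=find(c,d,SEAT,.020,.036,.07); b=boat(P); print("tray",b)
S=P[:,:2]-b[0]; A=np.c_[S@[np.cos(SH),np.sin(SH)],S@[-np.sin(SH),np.cos(SH)],np.ones(len(S))]; print("rim plane",np.linalg.lstsq(A,P[:,2],rcond=None)[0])
W=cloud(c,d);Z=W[...,2]; F=np.array([np.cos(SH),np.sin(SH)]);N=np.array([-F[1],F[0]])
s=(W[...,:2]-SEAT)@F; t=(W[...,:2]-SEAT)@N
m=(Z>.004)&(Z<.009)&(np.abs(t)<.06)&(s>-.07)&(s<.075)
m=cv2.morphologyEx(m.astype(np.uint8),cv2.MORPH_OPEN,np.ones((3,3)))>0
for a in(-.03,0,.03):
    k=m&(abs(s-a)<.006); print("deck",a,np.percentile(t[k],[1,99]).round(4))
print(env.get_state()["time"])
E
```

```text
cover~ [0.46095397 0.0436868 ]
-26.0 6919 [0.4658 0.0524] 48.4 [90.1 56.1]
-26.0 8826 [0.4657 0.0524] 48.5 [90.1 56. ]
154.0 6859 [0.4654 0.052 ] 48.4 [89.9 56.2]
154.0 8916 [0.4656 0.0521] 48.7 [90.4 56.3]
tray (array([0.55064661, 0.07660024]), np.float64(1.1295559410653526), (89.95220184326172, 56.679264068603516), np.float64(3.263210692707051))
rim plane [-0.01530117  0.05321964  0.0231999 ]
deck -0.03 [-0.0428  0.0366]
deck 0 [-0.0429  0.0365]
deck 0.03 [-0.0428  0.0363]
47.025
```

```bash
cat >> h.py <<'E'
def deck(c,d,seat,h,show=True):
    W=cloud(c,d);Z=W[...,2]; F=np.array([np.cos(h),np.sin(h)]);N=np.array([-F[1],F[0]])
    s=(W[...,:2]-seat)@F; t=(W[...,:2]-seat)@N
    m=(Z>.004)&(Z<.009)&(np.abs(t)<.06)&(s>-.07)&(s<.075)
    m=cv2.morphologyEx(m.astype(np.uint8),cv2.MORPH_OPEN,np.ones((3,3)))>0
    r=[(np.percentile(t[m&(abs(s-a)<.006)],[1,99]).mean()) for a in(-.03,-.01,.01,.03)]
    print("deck mid t",np.round(r,4),"s",np.percentile(s[m&(abs(t)<.033)],[.5,99.5]).round(4))
E
python3 - <<'E'
from h import *
import pickle
for o in pickle.load(open("w3.pkl","rb")): deck(o[0],o[2],SEAT,SH)
c,p,d=pickle.load(open("w4.pkl","rb")); deck(c,d,SEAT,SH)
E
```

```text
deck mid t [-0.0001 -0.0001  0.0001  0.0001] s [-0.0682  0.0603]
deck mid t [-0.     -0.     -0.0002 -0.0001] s [-0.0682  0.0606]
deck mid t [-0.0031 -0.0031 -0.0034 -0.0032] s [-0.0696  0.0602]
```

```bash
sed -i 's/^SEAT=(.5512,.0791)/SEAT=(.5540,.0776)/' h.py
python3 - <<'E'
from h import *
off=-np.pi/2
if pick((.5507,.0767),1.1165,.012,off) and place(SEAT,SH,.010,off): release()
c,p,d=check(1); deck(c,d,SEAT,SH)
E
```

```text
down False [-0.0001 -0.0001 -0.0002]
grip 0.054 51.7
lift 0.0542 52.7 50.7167
over 0.0539 52.7
set True [ 0.0005 -0.0001  0.004 ] [-1.7  0.5  6.3]
t 54.1833
nested? z [0.025  0.026  0.0265] want 0.026000000000000002 [0.5523 0.0781] 64.3 [89.9 56.1]
deck mid t [0.0012 0.0012 0.0012 0.0012] s [-0.0697  0.0608]
```

```bash
cat >> h.py <<'E'
import json
def load():
    global SEAT,SH
    SEAT,SH=json.load(open("seat.json"))
def check(lvl):
    c,p,d=look(SEAT,SH-np.pi/2,.25); P,m=find(c,d,SEAT,lvl*.01+.0125,lvl*.01+.03,.08); b=boat(P); q=np.percentile(P[:,2],[10,50,90])
    print("nested? z",q.round(4),"want",lvl*.01+.016,b[0].round(4),np.rad2deg(b[1]).round(1),np.round(b[2],1)); deck(c,d,b[0],b[1])
    ok=abs(q[1]-lvl*.01-.016)<.0015 and q[2]-q[0]<.004
    if ok: json.dump([list(map(float,b[0])),float(b[1])],open("seat.json","w")); load()
    return ok
load()
E
echo '[[0.5523,0.0781],1.120]'>seat.json
python3 - <<'E'
from h import *
stack((.578,-.241),2)
E
```

```text
1291 z 0.0159 [ 0.5758 -0.2377] h 124.9 size [90.1 56.4] asym 3.21
1714 z 0.016 [ 0.5758 -0.2376] h 124.9 size [90.1 56.2] asym 3.22
choice (np.float64(1.4783690363985114), -1.5707963267948966)
down False [-0.0001 -0.0001 -0.0002]
grip 0.0542 53.2
lift 0.0544 52.7 61.4
over 0.0541 52.8
set True [0.0002 0.0001 0.0006] [-1.9  1.1  7.9]
t 65.9417
nested? z [0.0349 0.036  0.0365] want 0.036000000000000004 [0.5505 0.0776] 64.0 [89.9 56.2]
deck mid t [-0.002  -0.0019 -0.0019 -0.0019] s [-0.0695  0.062 ]
```

Run:
```python
from h import *
stack((.455,-.272),3)
```

```text
1280 z 0.0159 [ 0.4548 -0.2709] h 112.8 size [90.1 56.1] asym 3.33
1695 z 0.016 [ 0.4547 -0.271 ] h 112.9 size [90.2 56.2] asym 3.34
choice (np.float64(1.4026904434232081), -1.5707963267948966)
down False [-0.0002 -0.0001 -0.0002]
grip 0.0543 52.4
lift 0.0542 52.7 73.125
over 0.0541 52.8
set True [0.0001 0.0001 0.0006] [-1.5  0.   6.8]
t 77.7083
nested? z [0.0447 0.046  0.0465] want 0.046 [0.5488 0.0771] 63.9 [89.6 56.1]
deck mid t [-0.0034 -0.0035 -0.0032 -0.0032] s [-0.0693  0.0636]
```

Run:
```python
from h import *
import h
h.SEAT=[SEAT[0]+.0022,SEAT[1]+.0010]
stack((.555,-.425),4)
```

```text
1282 z 0.0159 [ 0.5583 -0.4314] h -78.9 size [90.  56.3] asym 3.27
1740 z 0.016 [ 0.5581 -0.4316] h -78.8 size [90.1 56.3] asym 3.28
choice (np.float64(1.5552611330588837), -1.5707963267948966)
down False [-0.0001 -0.     -0.0002]
grip 0.0544 53.1
lift 0.0539 52.7 86.6
over 0.0541 52.8
set True [0.0001 0.0001 0.0006] [-1.7  0.4  8.6]
t 91.5917
nested? z [0.0551 0.0561 0.0565] want 0.056 [0.5497 0.0784] 63.9 [89.9 56.1]
deck mid t [-0.003 -0.003 -0.003 -0.003] s [-0.0696  0.0619]
```

Run:
```python
from h import *
import h
h.SEAT=[SEAT[0]+.0022,SEAT[1]+.0006]
xy,hh,ok=locate((.4657,.0522),.0125,.0195,.055); off=-np.pi/2
if ok and pick(xy,hh,0,off) and place(h.SEAT,SH,.05,off):
    release(); check(5)
```

```text
6754 z 0.0164 [0.4653 0.0525] h 49.0 size [90.  56.2] asym 3.21
8821 z 0.0164 [0.4652 0.0526] h 48.9 size [90.  56.1] asym 3.21
down False [-0.0001 -0.0002 -0.0002]
grip 0.0544 51.6
lift 0.054 52.7 97.525
over 0.0542 52.8
set True [0.0001 0.0001 0.0005] [-0.9  0.8  7. ]
t 101.1167
nested? z [0.066  0.0664 0.0668] want 0.066 [0.551 0.08 ] 63.8 [89.  56.1]
deck mid t [-0.0028 -0.0026 -0.0024 -0.0024] s [-0.0694  0.06  ]
```

Run:
```python
from h import *
hd=np.deg2rad(64.05); f=np.array([np.cos(hd),np.sin(hd),0]); q=quat(hd-np.pi/2); n=np.array([-f[1],f[0],0])
H=np.array([.548,.0714,0])-.0004*n
G=H-f*.1965+[0,0,.114]
env.grip(.06); go(G+[0,0,.06],q); print(env.movel(G,.08,stop_force=8))
env.grip(0,80); s=env.get_state(); print(s["opening"],s["gripper_force"],s["force"].round(1),s["time"])
c,p,d=wrist(); cv2.imwrite("pics/k.png",p)
W=cloud(c,d); Z=W[...,2]; D=W-H; S=D@f; T=D@n
for a in(-.02,.0,.02):
    k=(abs(S-a)<.006)&(abs(T)<.06)
    for lo,hi in((.003,.0095),(.05,.07)):
        kk=k&(Z>lo)&(Z<hi); print(a,lo,kk.sum(),np.percentile(T[kk],[1,99]).round(4) if kk.sum()>20 else "")
```

```text
False
0.01726869136491573 78.50311875343323 [0.6 0.5 5.6] 104.875
-0.02 0.003 0 
-0.02 0.05 0 
0.0 0.003 0 
0.0 0.05 0 
0.02 0.003 0 
0.02 0.05 0
```

View pics/k.png

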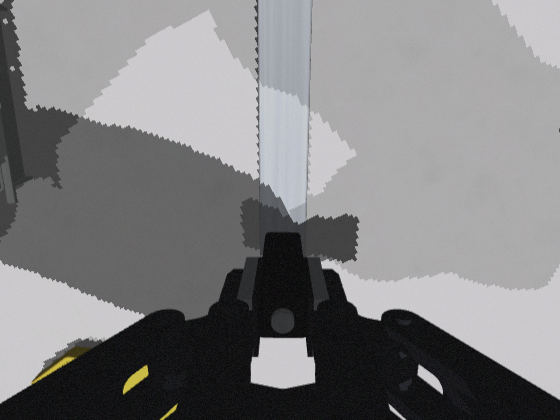

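Run:
```python
from h import *
hd=np.deg2rad(64.05); f=np.array([np.cos(hd),np.sin(hd),0])
s=env.get_state(); p0=np.array(s["tcp_pos"]); F0=s["force"]
def fwd(x,v,sf):
    r=env.movel(p0+f*(x+.095),v,stop_force=sf); s=env.get_state()
    a=(np.array(s["tcp_pos"])-p0)@f-.095; print(r,"x",a.round(4),"F along",((s["force"]-F0)@f).round(1),s["force"].round(1),round(s["opening"],4),round(s["time"],1)); return r
for x in(-.03,.03,.08,.105):
    if fwd(x,.05,14): break
else:
    fwd(.155,.02,9)
```

```text
False x -0.0298 F along -1.7 [-0.1 -1.1  4.4] 0.0166 106.4
False x 0.0315 F along -2.2 [-0.6 -1.4  4.1] 0.017 107.7
False x 0.0806 F along -3.3 [-1.3 -2.3  5.1] 0.0168 108.9
False x 0.1062 F along 0.7 [1.2 1.  5.1] 0.0165 109.5
True x 0.1259 F along -2.0 [-1.6 -0.7  4.5] 0.0169 110.8
```

Run:
```python
from h import *
hd=np.deg2rad(64.05); f=np.array([np.cos(hd),np.sin(hd),0])
H=np.array([.548,.0714,0])
def X(): 
    s=env.get_state(); return ((np.array(s["tcp_pos"])-H)@f-.1035+.205).round(4),(s["force"]@f).round(1),round(s["opening"],4),round(s["gripper_force"],1),round(s["time"],1)
print(X())
for k,sf in((.006,11),(.012,13)):
    t=np.array(env.get_state()["tcp_pos"]); print(env.movel(t+f*k,.012,stop_force=sf),X())
```

```text
(np.float64(0.126), np.float64(-1.3), 0.0169, 78.6, 110.8)
True (np.float64(0.1261), np.float64(-1.1), 0.0168, 78.6, 111.2)
True (np.float64(0.1263), np.float64(-1.0), 0.0166, 78.5, 111.7)
```

Run:
```python
from h import *
import pickle
hd=np.deg2rad(64.05); f=np.array([np.cos(hd),np.sin(hd),0]); H=np.array([.548,.0714,0])
env.grip(.05); t=np.array(env.get_state()["tcp_pos"]); env.movel(t+[0,0,.15],.15)
g=(t-H)@f
env.movel(t+[0,0,.22]-.07*f,.2); env.dwell(.5)
c,p,d=wrist(); W=cloud(c,d); Z=W[...,2]; D=W-H
m=(Z>.068)&(Z<.076)&(abs(D@f-g)<.03)&(np.hypot(W[...,0]-t[0],W[...,1]-t[1])<.03)
print("handle top centre s",np.median((D@f)[m]),"grip s",g,"origin x",(np.median((D@f)[m])-.1035+.205).round(4),m.sum())
ps,_=camera("scene")
cv2.imwrite("pics/l.png",np.hstack([cv2.resize(p,(400,300)),cv2.resize(ps[180:255,130:230],(400,300),interpolation=cv2.INTER_CUBIC)])); print(env.get_state()["time"])
# roof / stack through the clear roof
M=(abs(D@f-.1035-.126)<.06)&(Z>.03)&(Z<.11); print("z over load",np.nanpercentile(Z[M],[5,50,95]) if M.any() else None)
```

```text
handle top centre s 0.023454740431545572 grip s 0.024940061311928174 origin x 0.125 434
114.4917
z over load None
```

View pics/l.png

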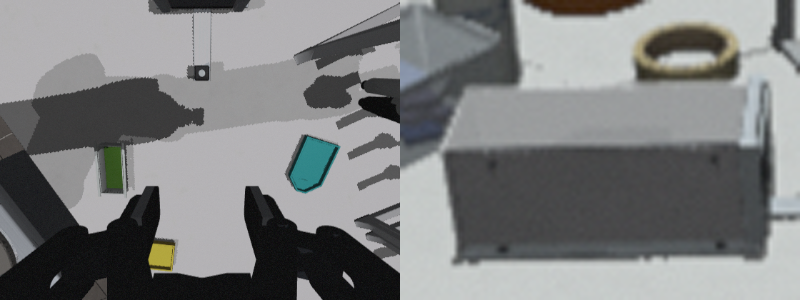

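Run:
```python
from h import *
hd=np.deg2rad(64.05); f=np.array([np.cos(hd),np.sin(hd),0]); n=np.array([-f[1],f[0],0]); H=np.array([.548,.0714,0])
go(H-.06*f+[0,0,.2],quat(hd+np.pi/2),.27)
c,p,d=wrist(); W=cloud(c,d); Z=W[...,2]; D=W-H; S=D@f; T=D@n
for z in np.arange(.01,.1,.01):
    for lo,hi in((-.035,-.018),(.018,.035)):
        m=(abs(Z-z)<.004)&(T>lo)&(T<hi)&(S>.05)&(S<.3); print(round(z,3),m.sum(),np.nanpercentile(S[m],[10,50,90]).round(4) if m.sum()>5 else "",end=" | ")
    print()
cv2.imwrite("pics/m.png",p)
go(H-.10*f+[0,0,.27],quat(hd+np.pi/2),.27); print(env.get_state()["time"])
```

```text
0.01 0  | 0.01 0  | 
0.02 0  | 0.02 0  | 
0.03 0  | 0.03 0  | 
0.04 0  | 0.04 0  | 
0.05 0  | 0.05 0  | 
0.06 0  | 0.06 0  | 
0.07 0  | 0.07 0  | 
0.08 0  | 0.08 0  | 
0.09 0  | 0.09 0  | 
117.7583
```

View pics/m.png

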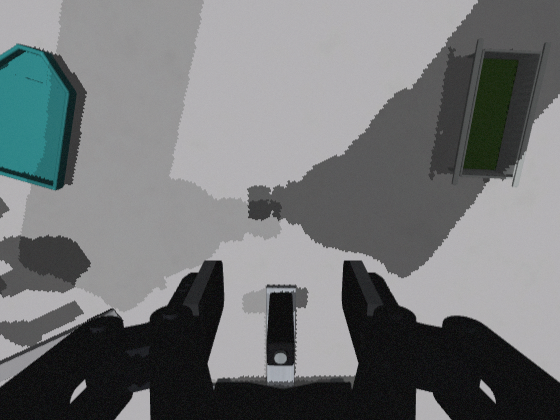

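Run:
```python
from h import *
hd=np.deg2rad(64.05); f=np.array([np.cos(hd),np.sin(hd),0]); n=np.array([-f[1],f[0],0]); H=np.array([.548,.0714,0])
a=np.deg2rad(45); zt=np.array([0,0,-1])*np.cos(a)+f*np.sin(a); y=-n; x=np.cross(y,zt)
q=R.from_matrix(np.c_[x,y,zt]).as_quat()[[3,0,1,2]]
for b,z in((.20,.22),(.16,.25),(.12,.28)):
    P=H-b*f+[0,0,z]
    if kin.inverse_kinematics(P,q) is not None:
        env.reach(P,q); break
c,p,d=wrist(); W=cloud(c,d); Z=W[...,2]; D=W-H; S=D@f; T=D@n
for z in np.arange(.01,.1,.01):
    for lo,hi in((-.035,-.018),(.018,.035)):
        m=(abs(Z-z)<.004)&(T>lo)&(T<hi)&(S>.05)&(S<.3); print(round(z,3),m.sum(),np.nanpercentile(S[m],[10,50,90]).round(4) if m.sum()>5 else "",end=" | ")
    print()
cv2.imwrite("pics/n.png",p)
env.reach(H-.15*f+[0,0,.3],quat(hd-np.pi/2)); print(b,env.get_state()["time"])
```

```text
0.01 9 [0.1053 0.1062 0.2114] | 0.01 12 [0.1052 0.1057 0.1059] | 
0.02 91 [0.1047 0.1056 0.1064] | 0.02 89 [0.1047 0.1057 0.1067] | 
0.03 98 [0.1055 0.1063 0.1077] | 0.03 91 [0.1056 0.1063 0.1073] | 
0.04 92 [0.1054 0.1062 0.1069] | 0.04 88 [0.1053 0.1062 0.1069] | 
0.05 94 [0.1054 0.1061 0.107 ] | 0.05 100 [0.1052 0.1061 0.1067] | 
0.06 103 [0.1055 0.1063 0.1069] | 0.06 110 [0.1053 0.106  0.1068] | 
0.07 119 [0.1052 0.1061 0.107 ] | 0.07 111 [0.1054 0.1061 0.1068] | 
0.08 68 [0.1043 0.1052 0.1058] | 0.08 70 [0.1042 0.1051 0.1059] | 
0.09 174 [0.1006 0.1046 0.1065] | 0.09 190 [0.1007 0.105  0.1062] | 
0.2 120.3333
```

```bash
python3 -c "
from h import *
print(job.job_done())"
```

```text
the job is handed in; nothing more can be done
None
```

The job is handed in: all four steel trays and the cover are nested on the sledge, which is pushed home (origin about 123 mm inside) with the flap hanging shut. The pin is hidden, so I judged it only by the stop: pushes of 11 N and 13 N moved the sledge under 0.3 mm. Early on I brushed the cover and the sledge in passing and reseated one tray; the vials and trough were left alone.

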